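# Bring the tags of the jar stock board up to date

## Task

Bring the hinged tags on the stock board up to date: only the full bins, those with two jars, shall show the tag's disc face, leaning back towards the bin; the tag of a bin with one jar or none shall lie over to the front, disc face down. Push the wrong tags over lightly with a fingertip without gripping them, leave the tags that are already right as they are, and do not disturb the jars or the other things lying about.

Things in the scene. Friction and masses are not known exactly. Their poses are not given: they have to be found in the camera images.
- tag_1 (a joint): hinged tag, rad: 0 upright, +0.70 leaning back towards its bin with its disc face turned up to view, -0.70 leaning forward to the robot with the disc face turned down; it falls by its own weight to the nearer stop (+-0.70) and rests there. All four tags are alike; their order along the row varies
- bracket_1: fixed wooden bracket that carries tag_1, 44 deep (x), 70 wide (y), 51 mm high; origin at the centre of its underside, 12 mm above the table on a plywood stock board (280 x 360 mm); x points away from the robot to the bins, y to the left along the row of four brackets (88 mm apart), z up. The hinge pin of the tag runs along y, 40 mm above this origin
- tag_1_edge (a point): middle of the free edge of tag_1, 64 mm from the hinge pin. The tag is a plain wooden plate, 62 mm wide, 5 mm thick with a 7 mm bead along that edge, 45 g; on the face that looks to the robot when upright a round raised disc of 30 mm; the other face is plain. A light push moves it
- tag_2 (a joint): hinged tag, rad: 0 upright, +0.70 leaning back towards its bin with its disc face turned up to view, -0.70 leaning forward to the robot with the disc face turned down; it falls by its own weight to the nearer stop (+-0.70) and rests there. All four tags are alike; their order along the row varies
- bracket_2: fixed wooden bracket that carries tag_2, 44 deep (x), 70 wide (y), 51 mm high; origin at the centre of its underside, 12 mm above the table on a plywood stock board (280 x 360 mm); x points away from the robot to the bins, y to the left along the row of four brackets (88 mm apart), z up. The hinge pin of the tag runs along y, 40 mm above this origin
- tag_2_edge (a point): middle of the free edge of tag_2, 64 mm from the hinge pin. The tag is a plain wooden plate, 62 mm wide, 5 mm thick with a 7 mm bead along that edge, 45 g; on the face that looks to the robot when upright a round raised disc of 30 mm; the other face is plain. A light push moves it
- tag_3 (a joint): hinged tag, rad: 0 upright, +0.70 leaning back towards its bin with its disc face turned up to view, -0.70 leaning forward to the robot with the disc face turned down; it falls by its own weight to the nearer stop (+-0.70) and rests there. All four tags are alike; their order along the row varies
- bracket_3: fixed wooden bracket that carries tag_3, 44 deep (x), 70 wide (y), 51 mm high; origin at the centre of its underside, 12 mm above the table on a plywood stock board (280 x 360 mm); x points away from the robot to the bins, y to the left along the row of four brackets (88 mm apart), z up. The hinge pin of the tag runs along y, 40 mm above this origin
- tag_3_edge (a point): middle of the free edge of tag_3, 64 mm from the hinge pin. The tag is a plain wooden plate, 62 mm wide, 5 mm thick with a 7 mm bead along that edge, 45 g; on the face that looks to the robot when upright a round raised disc of 30 mm; the other face is plain. A light push moves it
- tag_4 (a joint): hinged tag, rad: 0 upright, +0.70 leaning back towards its bin with its disc face turned up to view, -0.70 leaning forward to the robot with the disc face turned down; it falls by its own weight to the nearer stop (+-0.70) and rests there. All four tags are alike; their order along the row varies
- bracket_4: fixed wooden bracket that carries tag_4, 44 deep (x), 70 wide (y), 51 mm high; origin at the centre of its underside, 12 mm above the table on a plywood stock board (280 x 360 mm); x points away from the robot to the bins, y to the left along the row of four brackets (88 mm apart), z up. The hinge pin of the tag runs along y, 40 mm above this origin
- tag_4_edge (a point): middle of the free edge of tag_4, 64 mm from the hinge pin. The tag is a plain wooden plate, 62 mm wide, 5 mm thick with a 7 mm bead along that edge, 45 g; on the face that looks to the robot when upright a round raised disc of 30 mm; the other face is plain. A light push moves it
- bin_a_front (a point): middle of the front wall of bin_a, 106 mm behind (+x of) the bracket of the tag that belongs to it, 25 mm above the table. Grey open bin, 120 deep, 76 wide, 46 mm high, fixed. It holds two jars one behind the other: it is full. Which bin stands where varies
- bin_b_front (a point): middle of the front wall of bin_b, 106 mm behind (+x of) the bracket of the tag that belongs to it, 25 mm above the table. Grey open bin, 120 deep, 76 wide, 46 mm high, fixed. It holds two jars one behind the other: it is full. Which bin stands where varies
- bin_c_front (a point): middle of the front wall of bin_c, 106 mm behind (+x of) the bracket of the tag that belongs to it, 25 mm above the table. Grey open bin, 120 deep, 76 wide, 46 mm high, fixed. It holds only one jar, in its rear half: it is not full. Which bin stands where varies
- bin_d_front (a point): middle of the front wall of bin_d, 106 mm behind (+x of) the bracket of the tag that belongs to it, 25 mm above the table. Grey open bin, 120 deep, 76 wide, 46 mm high, fixed. It is empty: not full. Which bin stands where varies
- jar_1: loose screw-cap jar of colour, 55 mm diameter, 83 mm high, its cap 98 mm above the table; origin at the centre of its underside. Leave it standing in its bin
- jar_2: loose screw-cap jar of colour, 55 mm diameter, 83 mm high, its cap 98 mm above the table; origin at the centre of its underside. Leave it standing in its bin
- jar_3: loose screw-cap jar of colour, 55 mm diameter, 83 mm high, its cap 98 mm above the table; origin at the centre of its underside. Leave it standing in its bin
- jar_4: loose screw-cap jar of colour, 55 mm diameter, 83 mm high, its cap 98 mm above the table; origin at the centre of its underside. Leave it standing in its bin
- jar_5: loose screw-cap jar of colour, 55 mm diameter, 83 mm high, its cap 98 mm above the table; origin at the centre of its underside. Leave it standing in its bin
- pencil: loose bystander: green pencil, 136 x 7 mm, lying on the board between tags and bins; leave it where it is. Origin at the centre of its underside
- tape: loose bystander: roll of masking tape, 104 mm wide, 25 mm high; leave it where it is. Origin at the centre of its underside
- black_pot: loose bystander: small pot with a black lid, 52 mm diameter, 43 mm high; leave it where it is. Origin at the centre of its underside
There are look-alikes about, which are no part of the job. Leave any green look-alike of the jar_2 alone.

How it is judged:
At the end, for the whole second after the job is handed in: The tags in front of the two full bins lean back (joint above 0.55 rad), the tags in front of the one-jar bin and the empty bin lean forward (below -0.55 rad), all four at rest, and the jars stand upright (within 0.2 rad) ((((horizontal distance between bracket_1 and bin_a_front below 0.117 m or horizontal distance between bracket_1 and bin_b_front below 0.117 m) and value of joint tag_1 above 0.55 rad) or ((horizontal distance between bracket_1 and bin_c_front below 0.117 m or horizontal distance between bracket_1 and bin_d_front below 0.117 m) and value of joint tag_1 below -0.55 rad)) and (((horizontal distance between bracket_2 and bin_a_front below 0.117 m or horizontal distance between bracket_2 and bin_b_front below 0.117 m) and value of joint tag_2 above 0.55 rad) or ((horizontal distance between bracket_2 and bin_c_front below 0.117 m or horizontal distance between bracket_2 and bin_d_front below 0.117 m) and value of joint tag_2 below -0.55 rad)) and (((horizontal distance between bracket_3 and bin_a_front below 0.117 m or horizontal distance between bracket_3 and bin_b_front below 0.117 m) and value of joint tag_3 above 0.55 rad) or ((horizontal distance between bracket_3 and bin_c_front below 0.117 m or horizontal distance between bracket_3 and bin_d_front below 0.117 m) and value of joint tag_3 below -0.55 rad)) and (((horizontal distance between bracket_4 and bin_a_front below 0.117 m or horizontal distance between bracket_4 and bin_b_front below 0.117 m) and value of joint tag_4 above 0.55 rad) or ((horizontal distance between bracket_4 and bin_c_front below 0.117 m or horizontal distance between bracket_4 and bin_d_front below 0.117 m) and value of joint tag_4 below -0.55 rad)) and velocity of joint tag_1 between -0.1 and 0.1 rad/s and velocity of joint tag_2 between -0.1 and 0.1 rad/s and velocity of joint tag_3 between -0.1 and 0.1 rad/s and velocity of joint tag_4 between -0.1 and 0.1 rad/s and angle between each of jar_1, jar_2, jar_3, jar_4, jar_5's own z axis and vertical below 0.2 rad); the robot touches nothing.
It fails at once if a tag that was already right is turned over (((horizontal distance between bracket_1 and bin_a_front below 0.117 m or horizontal distance between bracket_1 and bin_b_front below 0.117 m) and distance of tag_1_edge from where it was at the start of the episode above 0.055 m and value of joint tag_1 below -0.5 rad) or ((horizontal distance between bracket_2 and bin_a_front below 0.117 m or horizontal distance between bracket_2 and bin_b_front below 0.117 m) and distance of tag_2_edge from where it was at the start of the episode above 0.055 m and value of joint tag_2 below -0.5 rad) or ((horizontal distance between bracket_3 and bin_a_front below 0.117 m or horizontal distance between bracket_3 and bin_b_front below 0.117 m) and distance of tag_3_edge from where it was at the start of the episode above 0.055 m and value of joint tag_3 below -0.5 rad) or ((horizontal distance between bracket_4 and bin_a_front below 0.117 m or horizontal distance between bracket_4 and bin_b_front below 0.117 m) and distance of tag_4_edge from where it was at the start of the episode above 0.055 m and value of joint tag_4 below -0.5 rad) or ((horizontal distance between bracket_1 and bin_c_front below 0.117 m or horizontal distance between bracket_1 and bin_d_front below 0.117 m) and distance of tag_1_edge from where it was at the start of the episode above 0.055 m and value of joint tag_1 above 0.5 rad) or ((horizontal distance between bracket_2 and bin_c_front below 0.117 m or horizontal distance between bracket_2 and bin_d_front below 0.117 m) and distance of tag_2_edge from where it was at the start of the episode above 0.055 m and value of joint tag_2 above 0.5 rad) or ((horizontal distance between bracket_3 and bin_c_front below 0.117 m or horizontal distance between bracket_3 and bin_d_front below 0.117 m) and distance of tag_3_edge from where it was at the start of the episode above 0.055 m and value of joint tag_3 above 0.5 rad) or ((horizontal distance between bracket_4 and bin_c_front below 0.117 m or horizontal distance between bracket_4 and bin_d_front below 0.117 m) and distance of tag_4_edge from where it was at the start of the episode above 0.055 m and value of joint tag_4 above 0.5 rad)).
It fails at once if a tag or its bracket is gripped or forced (over 20 N from the fingers or arm) (contact force between any of the fingers, the arm and bracket_1 above 20 N or contact force between any of the fingers, the arm and bracket_2 above 20 N or contact force between any of the fingers, the arm and bracket_3 above 20 N or contact force between any of the fingers, the arm and bracket_4 above 20 N).
It fails at once if a jar is lifted, shifted or knocked (15 mm) (distance of any of jar_1, jar_2, jar_3, jar_4, jar_5 from where it was at the start of the episode above 0.015 m).
It fails at once if one of the other loose things is lifted or knocked away (20 mm) (distance of any of pencil, tape, black_pot from where it was at the start of the episode above 0.02 m).
It also fails if it takes over 61 s, if anything falls off the work surface, if the arm or the gripper's body presses on something with over 40 N, if the wrist force passes 120 N, or if a joint passes its speed limit or range.

## Robot

A 6-joint arm with a two-finger parallel gripper is mounted at the origin on a cart in front of the work surface, level with it; the furniture and walls round the work are solid. World frame = base frame: x ahead of the robot, y to its left, z up, the work surface at z = 0. Lengths are in m, angles in rad, forces in N, time in s.
With the tool pointing down it reaches from about 0.4 to 0.825 m from the base axis. Payload 7 kg.
Tool frame: the origin (TCP) lies at the very end of the fingers, on their centre line; the grasp point (between the pads) lies bot.pinch_z behind it (bot.pinch_z is the distance from the TCP to the grasp point, in m); x points along the fingers, y is the direction in which the jaws open and shut, and the axes are right-handed (so a half turn about x gives the same grasp; the last joint's range is limited). The gripper opens to 85 mm and grips with 20 to 120 N. Pads are 22 mm wide; open, the fingers measure 114 mm over their backs; the gripper's body (76 mm by 85 mm) begins 54 mm behind the grasp point. The pads swing forward as they close: fully open they stand 13 mm farther back than shut.
Start: joints at [-0.864, 0.359, 0.012, 0, -1.224, -0.288], TCP at [0.274, -0.617, 0.231] pointing down, gripper open.
Joint ranges: [-3.07, 3.07], [-1.43, 2.12], [-1.02, 1.25], [-3.03, 1.67], [-3.05, -0], [-3.03, 3.03]. Speed limits (rad/s): [2.39, 2.39, 3.01, 3.14, 3.14, 3.14].

## Interface

Orientations are given as a rotation vector (axis times angle).
In Python, from bench import bot, optics, job gives the robot as it stands. The module is installed in compiled form; this text tells all that it offers.
- The arm moves only by the tool drive_tool, never from a script. Its argument "deltas" is a list of rows, each a list of 3 entries, a list of its own where there are three numbers: the closure, from 0 (fully open) to 1 (shut), then the shift along the tool's x, y, z in m, then the turn about the tool's x in degrees. A call has 1 to 12 rows; each row is the pose to reach, as a shift and turn from the pose measured when the call began, along the tool's axes at that moment; what a row does not reach only later rows make up. A row lasts 1/10 s, in which the tool goes at most 50 mm and 8.59 degrees, less where a joint would pass 70% of its speed; a pose out of reach is approached as far as the arm can. A call with a gripper value outside its range is refused whole. The fingers move at their own pace and stop on an object; "force" is the grip in N (left out, the last holds). Time passes only in rows, so rows that repeat a pose let the fingers close. It gives the time, the measured TCP pose, the force and the opening at its end, in the units of the state.
- bot.get_obs(): the state, without advancing time (a new reading comes with each control period).
- optics.capture(name): name is "side" or "top"; returns the picture (480x640x3 uint8, red, green, blue); there is no depth.
- optics.calibration(name): a dict with "K" (3x3 intrinsics, pixels), "rvec" (rotation vector, rad) and "tvec" (3), from world to camera coordinates, as OpenCV has them. Camera axes: x right, y down, z forward; pixel columns grow to the right and rows downward; lengths in m; the calibration is good to about 2 mm. A picture is of the moment at which its call begins. calibration takes no time and is no camera call.
- job.close_job(): hands the job in, once; it reports no verdict.
The state is a dict: "time": time; "joints": joint angles; "qvel": joint speeds; "joint_torque": joint torques, N m; "ee_pos": TCP position; "eef_rot": TCP orientation; "contact_force": force on the tool from outside, world axes, zero at the start; "torque": the same for the moment, N m; "gripper_width": opening from 0.0 (shut) to 1.0 (fully open).
Only numpy, scipy, OpenCV 4.12 (cv2) and the standard library are available. Lean on these libraries where they do the work, as an engineer would, in place of code of your own. Each camera call takes 0.05 s, during which the arm holds its last target.

## Working session

There is one attempt and no reset: what is moved stays moved. The work goes in short steps, Python scripts to look and compute and a tool call to move; the robot and the scene stay as the last step left them, time stands still between calls to the robot, and variables do not carry over. Pictures are saved under pics/ and viewed, and the job is handed in when it is done.

Besides the shell and the picture viewer there is one more tool, called after "Request:" as name(argument=value, ...), one argument or row to a line, values as JSON. drive_tool: Moves the arm, as the interface text tells. Its arguments: {"type":"object","properties":{"deltas":{"type":"array"},"force":{"type":"number"}},"required":["deltas"]}

```bash
mkdir -p pics; python3 - <<'E'
from bench import bot, optics, job
import cv2
for n in("top","side"):
    im=optics.capture(n); cv2.imwrite(f"pics/{n}0.png",im[:,:,::-1])
    c=optics.calibration(n); print(n,c)
o=bot.get_obs()
print({k:o[k] for k in("time","ee_pos","eef_rot","gripper_width","contact_force")},bot.pinch_z)
E
```

```text
top {'K': array([[458.03260676,   0.        , 319.47597762],
       [  0.        , 458.03260676, 240.67942485],
       [  0.        ,   0.        ,   1.        ]]), 'rvec': array([ 2.22424192, -1.97201737,  0.22344412]), 'tvec': array([0.02525995, 0.61916543, 1.00981983])}
side {'K': array([[495.7221216 ,   0.        , 314.96149989],
       [  0.        , 495.7221216 , 243.2182357 ],
       [  0.        ,   0.        ,   1.        ]]), 'rvec': array([ 2.60316233,  0.11192565, -0.01619337]), 'tvec': array([-0.62195218,  0.07352149,  1.19150858])}
{'time': 0.1, 'ee_pos': array([ 0.27428611, -0.6163172 ,  0.23046908]), 'eef_rot': array([-0.32731027,  1.54619616,  0.32949043]), 'gripper_width': 0.9988757087136257, 'contact_force': array([-0.29510088, -0.22313613, -0.05398572])} 0.0187
```

View pics/top0.png

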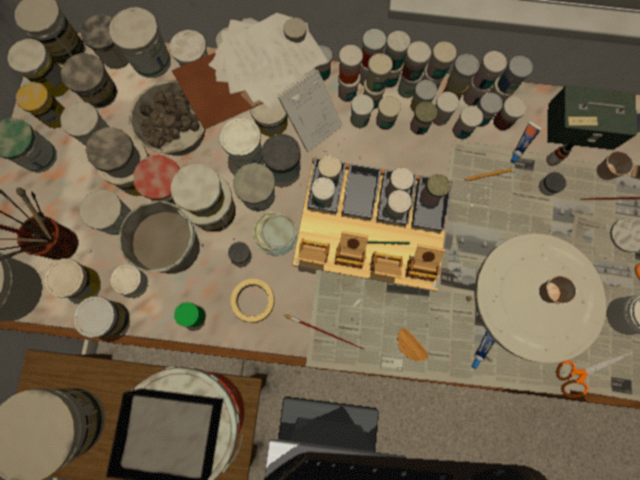

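View pics/side0.png

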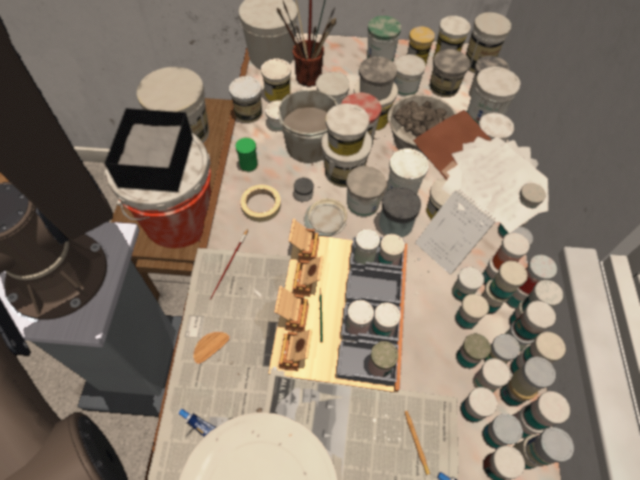

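```bash
python3 - <<'E'
import cv2
a=cv2.imread("pics/top0.png")[145:300,285:465]; cv2.imwrite("pics/c1.png",cv2.resize(a,None,fx=4,fy=4,interpolation=2)[:600,:800])
a=cv2.imread("pics/side0.png")[215:395,260:420]; cv2.imwrite("pics/c2.png",cv2.resize(a,None,fx=3.3,fy=3.3,interpolation=2))
E
```

```text
(no output)
```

View pics/c1.png

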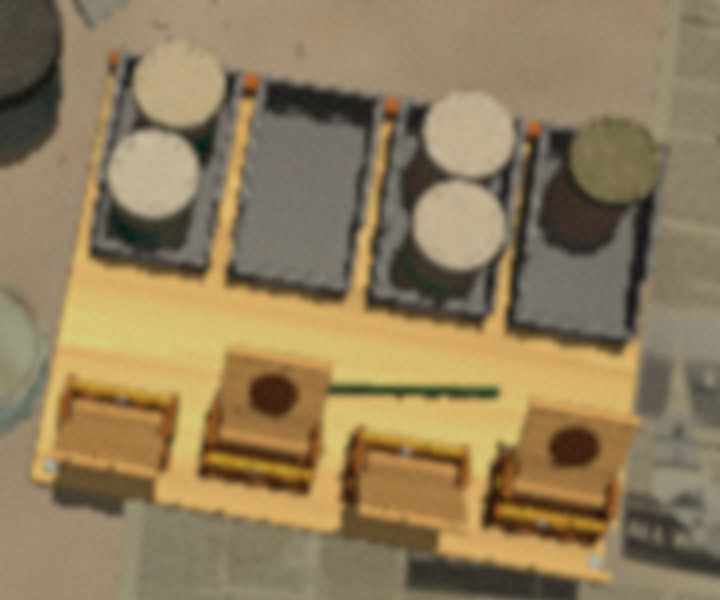

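View pics/c2.png

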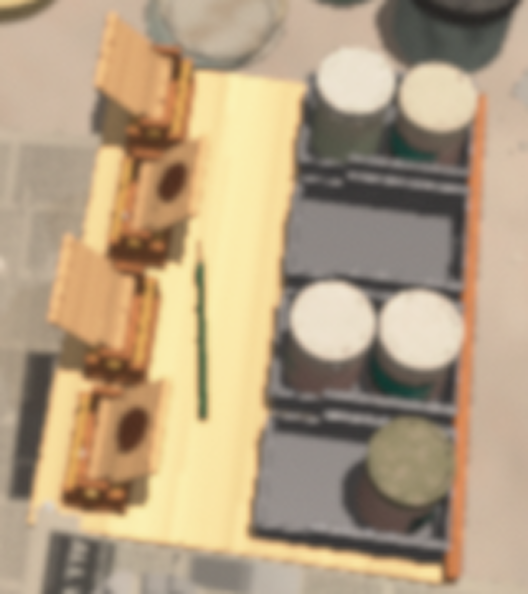

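```bash
cat > h.py <<'E'
import numpy as np,cv2
from bench import bot,optics,job
def ray(n,px,z):
    c=optics.calibration(n);R=cv2.Rodrigues(c["rvec"])[0];t=c["tvec"].ravel()
    C=-R.T@t;d=R.T@np.linalg.solve(c["K"],[px[0],px[1],1.]);return C+d*(z-C[2])/d[2]
def P(n,X):
    c=optics.calibration(n);return cv2.projectPoints(np.array(X,float).reshape(-1,3),c["rvec"],c["tvec"],c["K"],None)[0][:,0]
T=lambda u,v:(285+(u-1.5)/4,145+(v-1.5)/4)
S=lambda u,v:(260+(u-1)/3.3,215+(v-1)/3.3)
E
python3 - <<'E'
from h import *
np.set_printoptions(precision=4,suppress=True)
fl=ray("top",T(33,482),.012);fr=ray("top",T(607,578),.012)
print("board fl fr",fl,fr,np.linalg.norm(fl-fr))
print("side", ray("side",S(30,522),.012), "backright",ray("side",S(445,578),.012))
for nm,a,b in(("1",(52,462),(158,473)),("3",(344,512),(462,530)),("2",(225,347),(330,360)),("4",(526,400),(636,420))):
    A=ray("top",T(*a),.101);B=ray("top",T(*b),.101);print(nm,A,B,(A+B)/2,np.linalg.norm(A-B))
for nm,a,b in(("1",(112,13),(97,58)),("3",(64,234),(50,310)),("2",(205,142),(190,218)),("4",(168,382),(152,470))):
    A=ray("side",S(*a),.101);B=ray("side",S(*b),.101);print("s"+nm,A,B,(A+B)/2,np.linalg.norm(A-B))
d=(fr-fl);yaw=np.arctan2(d[0],-d[1]);print("yaw",yaw)
R=cv2.Rodrigues(bot.get_obs()["eef_rot"])[0];print(R)
E
```

```text
board fl fr [0.5554 0.1578 0.012 ] [ 0.5388 -0.1954  0.012 ] 0.35358751571175945
side [ 0.5411 -0.1974  0.012 ] backright [ 0.8102 -0.2104  0.012 ]
1 [0.5538 0.1422 0.101 ] [0.5547 0.082  0.101 ] [0.5542 0.1121 0.101 ] 0.06015843325094295
3 [ 0.5452 -0.0243  0.101 ] [ 0.543 -0.091  0.101] [ 0.5441 -0.0576  0.101 ] 0.06672150231884015
2 [0.632  0.0525 0.101 ] [ 0.6316 -0.008   0.101 ] [0.6318 0.0222 0.101 ] 0.060482508921497265
4 [ 0.6218 -0.1212  0.101 ] [ 0.6177 -0.1842  0.101 ] [ 0.6197 -0.1527  0.101 ] 0.06313065939740872
s1 [0.5612 0.1429 0.101 ] [0.5547 0.1046 0.101 ] [0.5579 0.1238 0.101 ] 0.038839671455827375
s3 [ 0.5481 -0.0322  0.101 ] [ 0.5456 -0.0862  0.101 ] [ 0.5468 -0.0592  0.101 ] 0.05409044805123067
s2 [0.6347 0.0446 0.101 ] [ 0.6292 -0.0133  0.101 ] [0.632  0.0157 0.101 ] 0.05816947894046512
s4 [ 0.6247 -0.1278  0.101 ] [ 0.62   -0.1845  0.101 ] [ 0.6224 -0.1561  0.101 ] 0.05689812160056716
yaw -0.047101028014385114
[[-0.0007 -0.4065  0.9136]
 [ 0.0013  0.9136  0.4065]
 [-1.      0.0014 -0.0002]]
```

All four tags are wrong. From left to right in the top view: the tag at px (313,255) lies forward in front of a full bin. The one at (351,245) leans back in front of the empty bin. The one at (388,267) lies forward in front of a full bin. The one at (427,260) leans back in front of the one-jar bin.

The only thing that could be mistaken for a target is a neighbouring tag. The crops confirm which bin each tag belongs to, and the measured edges are 60–67 mm wide at z = 0.101, against 62 mm given. First I move over tag 4's rear side, shut the fingers and align them to the row.

Request:
drive_tool(
  deltas=[
    [1,[0,0.023,0.045],7],
    [1,[0,0.046,0.09],14],
    [1,[0,0.069,0.135],21],
    [1,[0,0.092,0.18],26.7],
    [1,[0,0.115,0.225],26.7],
    [1,[0,0.138,0.27],26.7],
    [1,[0,0.161,0.315],26.7],
    [1,[0,0.184,0.36],26.7],
    [1,[0,0.207,0.405],26.7],
    [1,[0,0.23,0.45],26.7],
    [1,[0,0.253,0.495],26.7],
    [1,[0,0.271,0.53],26.7],
  ],
  force=20,
)

```text
time: 1.3
ee_pos: [0.6493, -0.151, 0.2304]
eef_rot: [0.038, 1.572, -0.036]
contact_force: [0.4, -1.1, -0.1]
gripper_width: -0.003
```

Request:
drive_tool(
  deltas=[
    [1,[0,0,0],0],
    [1,[0,0,0],0],
  ],
)

```text
time: 1.5
ee_pos: [0.6495, -0.1497, 0.2293]
eef_rot: [0.036, 1.574, -0.034]
contact_force: [-0.1, -0.2, 0.1]
gripper_width: -0.001
```

```bash
cat > go.py <<'E'
import sys
from h import *
np.set_printoptions(precision=4,suppress=True)
o=bot.get_obs();R=cv2.Rodrigues(o["eef_rot"])[0]
print(o["time"],o["ee_pos"],o["gripper_width"],o["contact_force"]);print("tool y",R[:,1],"z",R[:,2])
for a in sys.argv[1:]:
    t=np.array(eval(a),float);print(a,"delta",R.T@(t-o["ee_pos"]))
E
python3 go.py "(.648,-.155,.231)" "(.648,-.155,.085)" "(.579,-.152,.085)"
```

```text
1.5 [ 0.6495 -0.1497  0.2293] -0.0010727139968022756 [-0.1246 -0.1711  0.1254]
tool y [0.0446 0.999  0.0013] z [ 0.999  -0.0446 -0.0032]
(.648,-.155,.231) delta [-0.0017 -0.0054 -0.0013]
(.648,-.155,.085) delta [ 0.1443 -0.0056 -0.0008]
(.579,-.152,.085) delta [ 0.1445 -0.0056 -0.0699]
```

Request:
drive_tool(
  deltas=[
    [1,[0.03,-0.005,0],0],
    [1,[0.06,-0.005,0],0],
    [1,[0.09,-0.005,0],0],
    [1,[0.115,-0.005,0],0],
    [1,[0.135,-0.005,0],0],
    [1,[0.144,-0.005,0],0],
    [1,[0.144,-0.005,0],0],
  ],
)

```text
time: 2.2
ee_pos: [0.6475, -0.1554, 0.0842]
eef_rot: [0.037, 1.576, -0.035]
contact_force: [-0.4, -1.0, -0.2]
gripper_width: -0.0
```

```bash
python3 go.py "(.579,-.152,.085)"; python3 - <<'E'
from h import *
a=optics.capture("top")[145:300,285:465,::-1];b=optics.capture("side")[215:370,260:440,::-1]
cv2.imwrite("pics/d1.png",cv2.resize(np.hstack([a,b]),None,fx=2.2,fy=2.2,interpolation=2))
E
```

```text
2.2 [ 0.6475 -0.1554  0.0842] -0.0002874134555221444 [-0.4038 -0.991  -0.2262]
tool y [0.0459 0.9989 0.0012] z [ 0.9989 -0.0459 -0.0057]
(.579,-.152,.085) delta [-0.0004  0.0003 -0.0686]
```

View pics/d1.png

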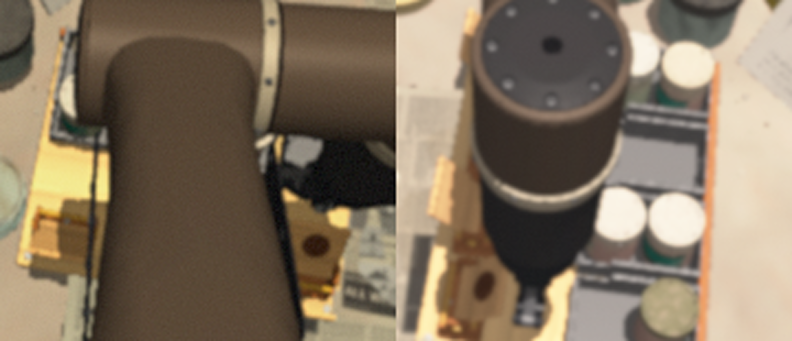

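The pictures show the finger standing just behind tag 4, with clearance to both tag and jar; side view (right half) around px (530,300). I push now.

Request:
drive_tool(
  deltas=[
    [1,[0,0,-0.007],0],
    [1,[0,0,-0.014],0],
    [1,[0,0,-0.021],0],
    [1,[0,0,-0.028],0],
    [1,[0,0,-0.035],0],
    [1,[0,0,-0.042],0],
    [1,[0,0,-0.049],0],
    [1,[0,0,-0.056],0],
    [1,[0,0,-0.063],0],
    [1,[0,0,-0.07],0],
    [1,[0,0,-0.07],0],
  ],
)

```text
time: 3.4
ee_pos: [0.5783, -0.1519, 0.0865]
eef_rot: [0.037, 1.573, -0.035]
contact_force: [0.0, 0.0, -0.1]
gripper_width: -0.002
```

Request:
drive_tool(
  deltas=[
    [1,[0,0,0],0],
    [1,[-0.02,0,0],0],
    [1,[-0.05,0,0],0],
    [1,[-0.085,0,0],0],
    [1,[-0.095,0,0],0],
    [1,[-0.095,0,0],0],
  ],
)

```text
time: 4.0
ee_pos: [0.5798, -0.1521, 0.1835]
eef_rot: [0.036, 1.569, -0.034]
contact_force: [1.0, -0.6, -0.3]
gripper_width: 0.001
```

```bash
python3 go.py "(.656,.022,.18)" "(.656,.022,.085)" "(.589,.024,.085)"; python3 - <<'E'
from h import *
b=optics.capture("side")[200:400,240:440,::-1]
cv2.imwrite("pics/d2.png",cv2.resize(b,None,fx=3,fy=3,interpolation=2))
E
```

```text
4.0 [ 0.5798 -0.1521  0.1835] 0.0008689084640454068 [ 0.9669 -0.6282 -0.3382]
tool y [0.045  0.999  0.0014] z [ 0.999  -0.045   0.0015]
(.656,.022,.18) delta [0.0039 0.1773 0.0682]
(.656,.022,.085) delta [0.0989 0.1772 0.0681]
(.589,.024,.085) delta [0.0988 0.1762 0.0011]
```

View pics/d2.png

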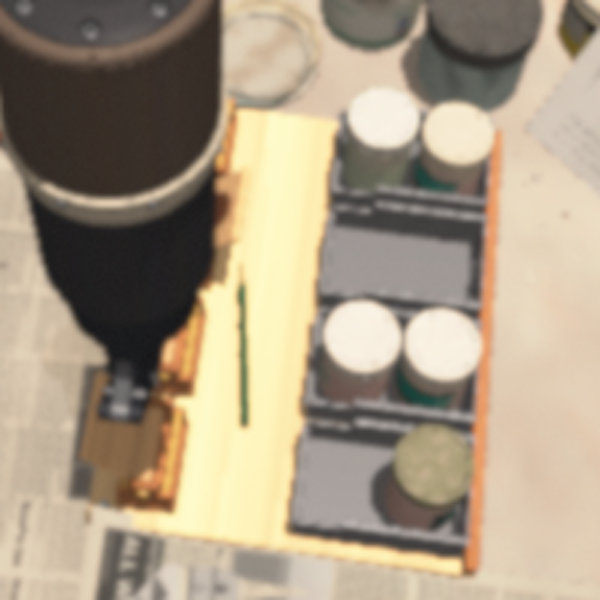

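Tag 4 now lies forward (px (120,440)), and the jars and pencil are where they were. Tag 2 is next, pushed from behind.

Request:
drive_tool(
  deltas=[
    [1,[0,0.035,0.014],0],
    [1,[0,0.07,0.028],0],
    [1,[0,0.105,0.042],0],
    [1,[0,0.14,0.056],0],
    [1,[0,0.177,0.068],0],
    [1,[0,0.177,0.068],0],
    [1,[0.03,0.177,0.068],0],
    [1,[0.06,0.177,0.068],0],
    [1,[0.085,0.177,0.068],0],
    [1,[0.098,0.177,0.068],0],
    [1,[0.098,0.177,0.068],0],
  ],
)

```text
time: 5.15
ee_pos: [0.6528, 0.0213, 0.0809]
eef_rot: [0.036, 1.577, -0.036]
contact_force: [-0.1, 0.2, -0.6]
gripper_width: -0.001
```

```bash
python3 go.py "(.587,.025,.085)"
```

```text
5.15 [0.6528 0.0213 0.0809] -0.0005197972878231377 [-0.1183  0.1784 -0.619 ]
tool y [0.0458 0.9989 0.    ] z [ 0.9989 -0.0458 -0.0063]
(.587,.025,.085) delta [-0.0037  0.0007 -0.066 ]
```

Request:
drive_tool(
  deltas=[
    [1,[-0.003,0,-0.007],0],
    [1,[-0.003,0,-0.014],0],
    [1,[-0.003,0,-0.021],0],
    [1,[-0.003,0,-0.028],0],
    [1,[-0.003,0,-0.035],0],
    [1,[-0.003,0,-0.042],0],
    [1,[-0.003,0,-0.049],0],
    [1,[-0.003,0,-0.056],0],
    [1,[-0.003,0,-0.062],0],
    [1,[-0.003,0,-0.066],0],
    [1,[-0.003,0,-0.066],0],
  ],
)

```text
time: 6.25
ee_pos: [0.5864, 0.0243, 0.0844]
eef_rot: [0.036, 1.577, -0.036]
contact_force: [-0.5, 0.7, 0.2]
gripper_width: -0.001
```

Request:
drive_tool(
  deltas=[
    [1,[0,0,0],0],
    [1,[-0.02,0,0],0],
    [1,[-0.05,0,0],0],
    [1,[-0.085,0,0],0],
    [1,[-0.11,0,0],0],
    [1,[-0.11,0,0],0],
  ],
)

```text
time: 6.85
ee_pos: [0.5896, 0.0247, 0.1986]
eef_rot: [0.037, 1.57, -0.034]
contact_force: [0.6, 0.8, 0.2]
gripper_width: 0.001
```

```bash
python3 go.py "(.522,.115,.195)" "(.522,.115,.085)" "(.597,.112,.085)"; python3 - <<'E'
from h import *
b=optics.capture("side")[200:400,240:440,::-1]
cv2.imwrite("pics/d3.png",cv2.resize(b,None,fx=3,fy=3,interpolation=2))
E
```

```text
6.85 [0.5896 0.0247 0.1986] 0.0012842488067747566 [0.5622 0.7783 0.1919]
tool y [0.0452 0.999  0.0017] z [ 0.999  -0.0452  0.0003]
(.522,.115,.195) delta [ 0.0037  0.0872 -0.0716]
(.522,.115,.085) delta [ 0.1137  0.087  -0.0716]
(.597,.112,.085) delta [0.1138 0.0874 0.0034]
```

View pics/d3.png

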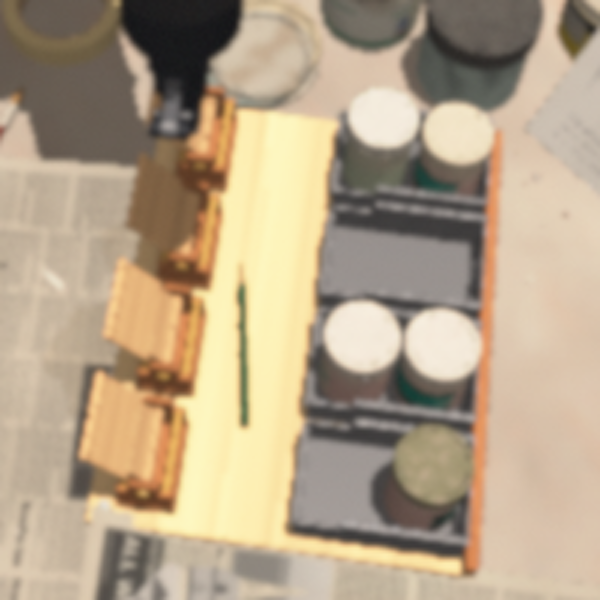

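Tags 2 (px (165,205)) and 4 (px (120,420)) both lie forward now. Tag 1 is next, pushed from the front.

Request:
drive_tool(
  deltas=[
    [1,[0,0.01,-0.03],0],
    [1,[0,0.03,-0.055],0],
    [1,[0,0.055,-0.074],0],
    [1,[0,0.087,-0.074],0],
    [1,[0,0.087,-0.074],0],
    [1,[0.03,0.087,-0.074],0],
    [1,[0.06,0.087,-0.074],0],
    [1,[0.09,0.087,-0.074],0],
    [1,[0.11,0.087,-0.074],0],
    [1,[0.113,0.087,-0.074],0],
    [1,[0.113,0.087,-0.074],0],
  ],
)

```text
time: 8.0
ee_pos: [0.5178, 0.1145, 0.0829]
eef_rot: [0.036, 1.575, -0.036]
contact_force: [0.2, -0.7, 0.6]
gripper_width: 0.004
```

```bash
python3 go.py "(.599,.111,.085)"; python3 - <<'E'
from h import *
b=optics.capture("side")[200:400,240:440,::-1]
cv2.imwrite("pics/d4.png",cv2.resize(b,None,fx=3,fy=3,interpolation=2))
E
```

```text
8.0 [0.5178 0.1145 0.0829] 0.003750244831809559 [ 0.2283 -0.7212  0.5779]
tool y [ 0.0458  0.999  -0.0001] z [ 0.9989 -0.0458 -0.0046]
(.599,.111,.085) delta [-0.0025  0.0002  0.0812]
```

View pics/d4.png

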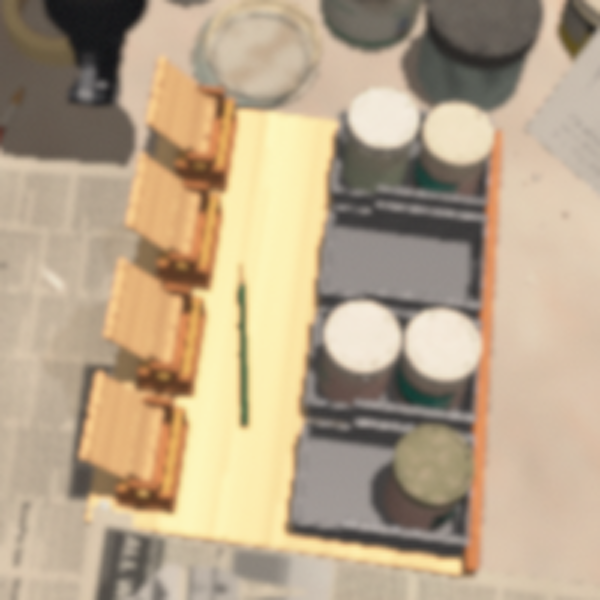

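All four tags lie forward, and the finger (px (92,95)) is in front of tag 1. Pushing it back.

Request:
drive_tool(
  deltas=[
    [1,[-0.002,0,0.008],0],
    [1,[-0.002,0,0.016],0],
    [1,[-0.002,0,0.024],0],
    [1,[-0.002,0,0.032],0],
    [1,[-0.002,0,0.04],0],
    [1,[-0.002,0,0.048],0],
    [1,[-0.002,0,0.056],0],
    [1,[-0.002,0,0.064],0],
    [1,[-0.002,0,0.072],0],
    [1,[-0.002,0,0.08],0],
    [1,[-0.002,0,0.082],0],
    [1,[-0.002,0,0.082],0],
  ],
)

```text
time: 9.25
ee_pos: [0.6006, 0.1111, 0.0854]
eef_rot: [0.037, 1.574, -0.035]
contact_force: [-0.5, -0.5, 0.5]
gripper_width: -0.003
```

Request:
drive_tool(
  deltas=[
    [1,[0,0,0],0],
    [1,[-0.02,0,0],0],
    [1,[-0.05,0,0],0],
    [1,[-0.085,0,0],0],
    [1,[-0.11,0,0],0],
    [1,[-0.11,0,0],0],
  ],
)

```text
time: 9.85
ee_pos: [0.6027, 0.1117, 0.2]
eef_rot: [0.038, 1.567, -0.033]
contact_force: [0.1, 0.4, 0.5]
gripper_width: 0.0
```

```bash
python3 go.py "(.510,-.061,.195)" "(.510,-.061,.085)" "(.588,-.063,.085)"; python3 - <<'E'
from h import *
b=optics.capture("side")[200:400,240:440,::-1]
cv2.imwrite("pics/d5.png",cv2.resize(b,None,fx=3,fy=3,interpolation=2))
E
```

```text
9.85 [0.6027 0.1117 0.2   ] 4.629476644739252e-05 [0.1499 0.4133 0.5214]
tool y [0.0452 0.999  0.0037] z [ 0.999  -0.0452  0.0034]
(.510,-.061,.195) delta [ 0.004  -0.1767 -0.0848]
(.510,-.061,.085) delta [ 0.114  -0.1771 -0.0852]
(.588,-.063,.085) delta [ 0.1143 -0.1756 -0.0072]
```

View pics/d5.png

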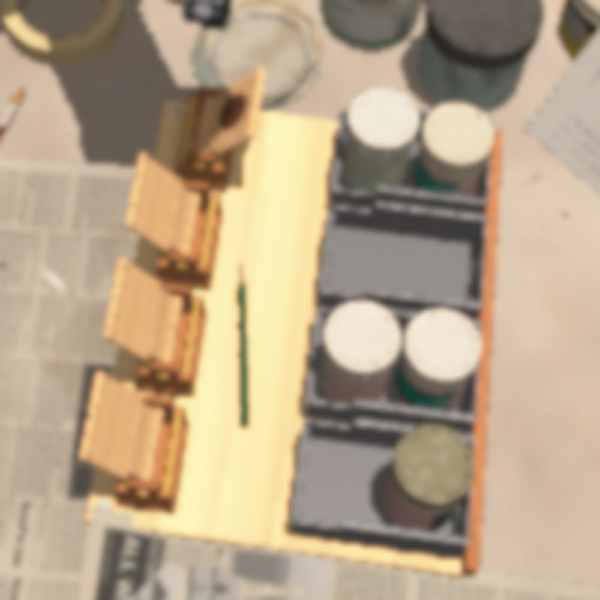

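Tag 1 leans back and shows its disc (px (235,110)). Tag 3 is the last one, pushed from the front.

Request:
drive_tool(
  deltas=[
    [1,[0,-0.01,-0.04],0],
    [1,[0,-0.04,-0.07],0],
    [1,[0,-0.075,-0.086],0],
    [1,[0,-0.11,-0.086],0],
    [1,[0,-0.145,-0.086],0],
    [1,[0,-0.177,-0.086],0],
    [1,[0,-0.177,-0.086],0],
    [1,[0.035,-0.177,-0.086],0],
    [1,[0.07,-0.177,-0.086],0],
    [1,[0.1,-0.177,-0.086],0],
    [1,[0.113,-0.177,-0.086],0],
    [1,[0.113,-0.177,-0.086],0],
  ],
)

```text
time: 11.1
ee_pos: [0.5053, -0.0611, 0.0813]
eef_rot: [0.037, 1.576, -0.035]
contact_force: [0.8, 0.1, 0.9]
gripper_width: -0.003
```

```bash
python3 go.py "(.589,-.063,.085)"
```

```text
11.1 [ 0.5053 -0.0611  0.0813] -0.0029072245917763665 [0.8382 0.0639 0.9159]
tool y [0.0458 0.9989 0.0017] z [ 0.9989 -0.0458 -0.0052]
(.589,-.063,.085) delta [-0.0041  0.0019  0.0837]
```

Request:
drive_tool(
  deltas=[
    [1,[-0.003,0,0.008],0],
    [1,[-0.003,0,0.016],0],
    [1,[-0.003,0,0.024],0],
    [1,[-0.003,0,0.032],0],
    [1,[-0.003,0,0.04],0],
    [1,[-0.003,0,0.048],0],
    [1,[-0.003,0,0.056],0],
    [1,[-0.003,0,0.064],0],
    [1,[-0.003,0,0.072],0],
    [1,[-0.003,0,0.08],0],
    [1,[-0.003,0,0.084],0],
    [1,[-0.003,0,0.084],0],
  ],
)

```text
time: 12.3
ee_pos: [0.5898, -0.065, 0.0837]
eef_rot: [0.037, 1.576, -0.035]
contact_force: [-0.4, 0.4, -1.2]
gripper_width: 0.0
```

Request:
drive_tool(
  deltas=[
    [1,[0,0,0],0],
    [1,[-0.02,0,0],0],
    [1,[-0.05,0,0],0],
    [1,[-0.085,0,0],0],
    [1,[-0.12,0,0],0],
    [1,[-0.15,0,0],0],
    [1,[-0.15,-0.05,0],0],
    [1,[-0.15,-0.1,0],0],
    [1,[-0.15,-0.15,0],0],
    [1,[-0.15,-0.2,0],0],
    [1,[-0.15,-0.25,0],0],
    [1,[-0.15,-0.25,0],0],
  ],
)

```text
time: 13.5
ee_pos: [0.5774, -0.32, 0.2325]
eef_rot: [0.041, 1.577, -0.039]
contact_force: [0.7, 1.0, -0.8]
gripper_width: 0.002
```

Request:
drive_tool(
  deltas=[
    [1,[0,-0.04,-0.02],0],
    [1,[0,-0.08,-0.04],0],
    [1,[0,-0.12,-0.06],0],
    [1,[0,-0.15,-0.08],0],
    [1,[0,-0.15,-0.08],0],
    [1,[0,-0.15,-0.08],0],
  ],
)

```text
time: 14.1
ee_pos: [0.4891, -0.4661, 0.2327]
eef_rot: [0.043, 1.577, -0.04]
contact_force: [0.2, 1.7, 0.4]
gripper_width: -0.003
```

```bash
python3 go.py; python3 - <<'E'
from h import *
t=optics.capture("top")[:,:,::-1];b=optics.capture("side")[:,:,::-1]
A=np.hstack([t[150:300,285:465],b[215:365+0,260:440]])
cv2.imwrite("pics/e1.png",cv2.resize(A,None,fx=2.2,fy=2.2,interpolation=2)); cv2.imwrite("pics/e2.png",t)
cv2.imwrite("pics/e3.png",cv2.resize(b[200:400,240:440],None,fx=3,fy=3,interpolation=2))
E
```

```text
14.1 [ 0.4891 -0.4661  0.2327] -0.0032680192791189333 [0.1693 1.6514 0.3582]
tool y [0.0527 0.9986 0.0014] z [ 0.9986 -0.0527 -0.0068]
```

View pics/e2.png

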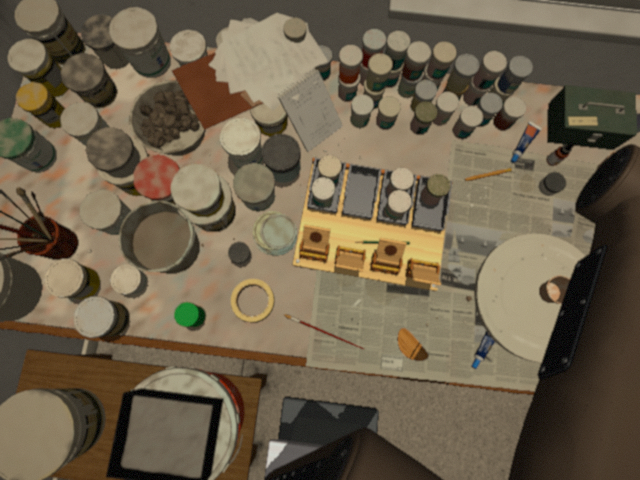

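View pics/e3.png

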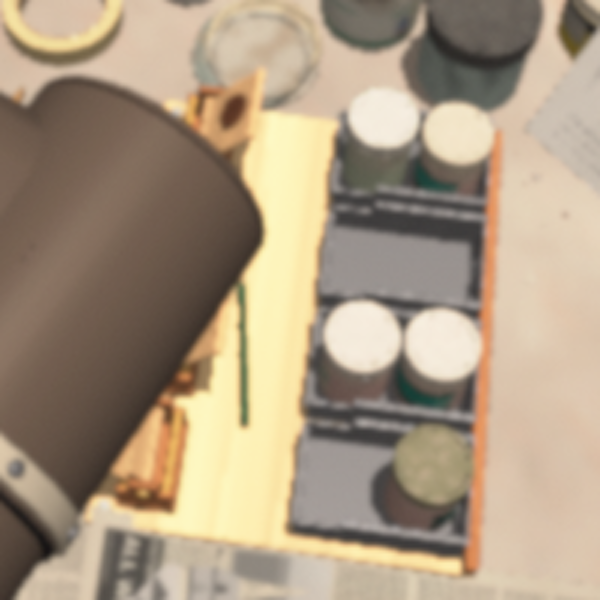

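The top view shows discs at px (315,240) and (388,252), in front of the two full bins. The tags at (349,260) and (424,272) lie plain side up, and the jars, pencil, tape and pot are where they were. The arm is clear of everything, so I hand in.

```bash
python3 -c "
from bench import job
print(job.close_job())"
```

```text
the job is handed in; nothing more can be done
None
```

All four tags were wrong at the start, so I turned each one over with a light push of the shut fingertips, without gripping any of them. Seen from the robot, left to right, they now lean back (full bin), forward (empty bin), back (full bin) and forward (one-jar bin).

- **Tags:** The last top picture shows disc faces only in front of the two full bins. In the last side picture the arm hid the two middle tags, so those rest on the top view.
- **Other things:** By eye, the jars, pencil, tape and pot had not moved.
- **Force and time:** The tool force readings taken at the end of each move stayed under 2 N. The arm was clear when I handed in, about 14 s into the 61 s allowed.
- **Disagreement:** My two camera readings of the tag edges differed by up to about 12 mm along the row and 4 mm in depth, most on the leftmost tag, where my corner reading in the side view was poor. That was well within the 62 mm tag width, and no push missed.

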